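# Pack up the instrument's corner where the foot is missing

### The arm

A 6-joint arm with a two-finger parallel gripper is mounted at the origin on the work surface. World frame = base frame: x ahead of the robot, y to its left, z up, the work surface at z = 0. Lengths are in m, angles in rad, forces in N, time in s.
With the tool pointing down it reaches from about 0.375 to 0.9 m from the base axis. Payload 3.1 kg.
Tool frame: the origin (TCP) lies between the finger pads; the fingertips stand 14 mm ahead of it and the grasp point (between the pads) lies 5 mm behind it; z points along the fingers, y is the direction in which the jaws open and shut (so a half turn about z gives the same grasp; the last joint's range is limited). The gripper opens to 85 mm and grips with 20 to 120 N. Pads are 22 mm wide; open, the fingers measure 114 mm over their backs; the gripper's body (76 mm by 85 mm) begins 54 mm behind the grasp point. The pads swing forward as they close: fully open they stand 13 mm farther back than shut.
Start: joints at [-1.446, 0.527, 1.433, -0, 1.181, -0.178], TCP at [0.187, -0.596, 0.245] pointing down, gripper open.
Joint ranges: [-3.08, 3.08], [-0.75, 2.2], [0.22, 2.44], [-1.43, 4.57], [0, 2.65], [-2.85, 2.85]. Speed limits (rad/s): [2.79, 2.79, 3.14, 3.14, 3.14, 3.14].

### API

Orientations are given as a rotation vector (axis times angle).
In Python, from station import sensors, imaging, order gives the robot as it stands. The module is installed in compiled form; this text tells all that it offers.
- The arm moves only by the shell command python3 -m creep 'ROWS' [OPENING] [FORCE]. ROWS is JSON, a list of rows, each an object of numbers: "x", "y", "z": the shift along the tool's x, y, z in mm; "twist": the turn about the tool's z in rad. A call has 1 to 20 rows; each row is the pose to reach, as a shift and turn from the pose measured when the call began, along the tool's axes at that moment; what a row does not reach only later rows make up. A row lasts 1/10 s, in which the tool goes at most 50 mm and 8.59 degrees, less where a joint would pass 70% of its speed; a pose out of reach is approached as far as the arm can. A call with a gripper value outside its range is refused whole. OPENING is the finger opening in mm, from 0 to 85.4, set as the call begins (- or left out, the last holds). The fingers move at their own pace and stop on an object; FORCE is the grip in N (left out, the last holds). Time passes only in rows, so rows that repeat a pose let the fingers close. It gives the time, the measured TCP pose, the force and the opening at its end, in the units of the state.
- sensors.sense(): the state, without advancing time (a new reading comes with each control period).
- imaging.camera(name): name is "side" or "top"; returns the picture (384x512x3 uint8, blue, green, red); there is no depth.
- imaging.camera_model(name): a dict with "mtx" (3x3 intrinsics, pixels), "camera_from_world" (4x4, takes a point from world to camera coordinates). Camera axes: x right, y up, looking along -z (the intrinsics and any distortion apply to the point x, -y, -z); pixel columns grow to the right and rows downward; lengths in m; the calibration is good to about 2 mm. A picture is of the moment at which its call begins. camera_model takes no time and is no camera call.
- order.close_job(): hands the job in, once; it reports no verdict.
The state is a dict: "time_s": time; "joint_positions": joint angles; "joint_velocities": joint speeds; "joint_torque": joint torques, N m; "eef_pos": TCP position; "ee_rot": TCP orientation; "force": force on the tool from outside, world axes, zero at the start; "wrist_torque": the same for the moment, N m; "gripper_width": finger opening in m.
Only numpy, scipy, OpenCV 4.12 (cv2) and the standard library are available. Lean on these libraries where they do the work, as an engineer would, in place of code of your own. Each camera call takes 0.05 s, during which the arm holds its last target.

### The job

One foot is off the white instrument and that corner hangs over the bench: at the orange tape on its side, slide blue packers flat under the edge, square to the side and one upon another, until the red wedge, slid in on top of them thin end first, closes what is left of the gap. The wedge should go at least a few centimetres under and sit snug against the instrument without jacking it up; leave everything else on the bench, and spare packers, out of the way where they are. Finish while still holding the wedge in the gripper, pressed home, so that the new foot can be screwed in.

Things in the scene. Friction and masses are not known exactly. Their poses are not given: they have to be found in the camera images.
- spot (a point): point on the lower edge of the white instrument's right-hand (-y) side, in the middle of the 20 mm wide orange tape that runs up that side onto the top. Its height above the bench is the gap to fill, 27 to 39 mm. Axes: x to the instrument's back, y into it, square to that side, z up. The instrument: a box, flat underside, 140 mm high, from here 90 mm to -x, 345 mm to +x, 345 mm to +y
- foot_hole (a point): empty threaded hole in the instrument's underside where the foot is missing, 55 mm to -x and 40 mm to +y of the taped spot, axes the same. The other three feet, 38 mm across, stand at least 290 mm from the spot, so the space under this edge is open
- instrument (a joint): rocking of the instrument on its three rubber feet, rad, 0 at rest, grows as the spot is pushed up: 0.01 rad raises the spot by 2.1 mm and takes about 8.6 N there (4 N per mm)
- packer1: flat blue plastic packer, 200 mm long (its x axis) by 40 mm wide (y) by 8 mm thick, 65 g, origin at the centre of its underside. The four packers, all alike, start in one pile with their long sides together, packer1 lowest and packer4 on top; not all of them are needed
- packer2: flat blue plastic packer, 200 mm long (its x axis) by 40 mm wide (y) by 8 mm thick, 65 g, origin at the centre of its underside. The four packers, all alike, start in one pile with their long sides together, packer1 lowest and packer4 on top; not all of them are needed
- packer3: flat blue plastic packer, 200 mm long (its x axis) by 40 mm wide (y) by 8 mm thick, 65 g, origin at the centre of its underside. The four packers, all alike, start in one pile with their long sides together, packer1 lowest and packer4 on top; not all of them are needed
- packer4: flat blue plastic packer, 200 mm long (its x axis) by 40 mm wide (y) by 8 mm thick, 65 g, origin at the centre of its underside. The four packers, all alike, start in one pile with their long sides together, packer1 lowest and packer4 on top; not all of them are needed
- wedge: red plastic wedge, 200 mm long (its x axis) by 40 mm wide, 85 g, flat underside, origin at the centre of the underside. The thin end (3 mm) is at +100 mm in x; the top rises evenly from there to 17.3 mm thick, 110 mm behind the thin end, and is level over the last 90 mm to the blunt end at -100 mm, where it is held
- wedge_tip (a point): middle of the lower edge of the wedge's thin end; axes as the wedge's
- amber_bottle: amber glass solvent bottle with blue cap, 76 mm across, 165 mm high, origin under its centre; leave alone
- clear_bottle: clear glass bottle with red cap, 70 mm across, 140 mm high, origin under its centre; leave alone
- screwdriver: yellow-handled screwdriver, 160 mm long, lying, origin under its middle; leave alone
- spare_foot: new black rubber foot, 38 mm across, with its 12 mm threaded stem standing up, 47 mm high in all, origin under its centre; leave alone
- vial_rack: grey rack of small vials, 80 x 150 mm, 48 mm high, origin under its centre; leave alone
- parts_tray: small black open tray with screws, 90 x 70 x 20 mm, origin under its centre; leave alone
Things that resemble listed ones, but are neither listed nor needed, are in the scene too. There is more than one size of the wedge; the job needs the smaller.

How it is judged:
By the outcome, as a careful person would: the job done as asked, in the order asked, and still so for the second after the job is handed in, while the arm keeps its last pose, push and grip.
It also fails if it takes over 72 s, if anything falls off the work surface, if the arm or the gripper's body presses on something with over 40 N, if the wrist force passes 120 N, or if a joint passes its speed limit or range.

## Working session

There is one attempt and no reset: what is moved stays moved. The work goes in short steps, Python scripts to look and compute and a shell command to move; the robot and the scene stay as the last step left them, time stands still between calls to the robot, and variables do not carry over. Pictures are saved under pics/ and viewed, and the job is handed in when it is done.

```bash
ls; mkdir -p pics; python3 - <<'E'
from station import sensors, imaging, order
import cv2
for n in("side","top"):
    cv2.imwrite(f"pics/{n}0.png",imaging.camera(n)); m=imaging.camera_model(n); print(n,m)
print(sensors.sense())
E
```

```text
pics
side {'mtx': array([[377.46794111,   0.        , 259.45527378],
       [  0.        , 377.46794111, 194.85089504],
       [  0.        ,   0.        ,   1.        ]]), 'camera_from_world': array([[-9.49852975e-01, -3.12696851e-01,  7.61960680e-05,
         4.15927734e-01],
       [ 1.74455789e-01, -5.29727446e-01,  8.30032536e-01,
        -2.26131263e-01],
       [-2.59508197e-01,  7.88422166e-01,  5.57714966e-01,
        -9.77454553e-01],
       [ 0.00000000e+00,  0.00000000e+00,  0.00000000e+00,
         1.00000000e+00]])}
top {'mtx': array([[368.79709161,   0.        , 253.65154444],
       [  0.        , 368.79709161, 195.79971806],
       [  0.        ,   0.        ,   1.        ]]), 'camera_from_world': array([[-2.68487008e-02, -9.99637462e-01, -2.02299400e-03,
        -1.36291378e-01],
       [ 9.97166360e-01, -2.69244870e-02,  7.02447291e-02,
        -4.80901552e-01],
       [-7.02737308e-02, -1.31281854e-04,  9.97527737e-01,
        -1.31895049e+00],
       [ 0.00000000e+00,  0.00000000e+00,  0.00000000e+00,
         1.00000000e+00]])}
{'time_s': 0.1, 'joint_positions': array([-1.44552790e+00,  5.28388318e-01,  1.43380667e+00, -4.67911634e-06,
        1.18137797e+00, -1.78487984e-01]), 'joint_velocities': array([-0.00109633, -0.00274808, -0.00412752, -0.00116118,  0.00158472,
        0.00066996]), 'joint_torque': array([ 6.24060958e-04, -4.43303454e+01, -1.78586715e+01, -2.85099877e-04,
        3.84728221e-03, -1.15938022e-05]), 'eef_pos': array([ 0.18689616, -0.59574406,  0.24441181]), 'ee_rot': array([-3.10347136e+00, -4.75010447e-01, -7.59214516e-05]), 'force': array([ 0.04924703,  0.57456557, -0.26981285]), 'wrist_torque': array([-0.01734729,  0.04886041, -0.02801396]), 'gripper_width': 0.08562490864830935}
```

View pics/side0.png

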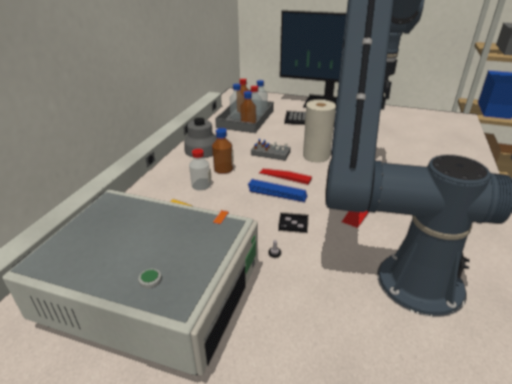

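View pics/top0.png

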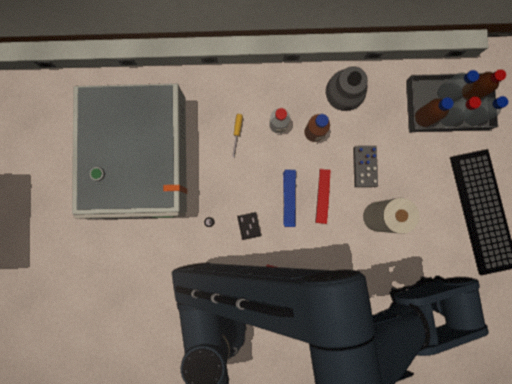

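```bash
cat > h.py <<'E'
import numpy as np, cv2
from station import sensors, imaging
def P(n,X):
    m=imaging.camera_model(n);X=np.atleast_2d(X);c=X@m['camera_from_world'][:3,:3].T+m['camera_from_world'][:3,3]
    q=np.c_[c[:,0],-c[:,1],-c[:,2]]@m['mtx'].T
    return q[:,:2]/q[:,2:]
def ray(n,uv):
    m=imaging.camera_model(n);R=m['camera_from_world'][:3,:3];t=m['camera_from_world'][:3,3]
    d=np.linalg.inv(m['mtx'])@np.array([uv[0],uv[1],1.]);d=np.array([d[0],-d[1],-d[2]])
    return -R.T@t,R.T@d
def atz(n,uv,z):
    o,d=ray(n,uv);return o+d*(z-o[2])/d[2]
def tri(us,ut):
    A=[];b=[]
    o1,d1=ray('side',us);o2,d2=ray('top',ut)
    s=np.linalg.lstsq(np.c_[d1,-d2],o2-o1,rcond=None)[0]
    p,q=o1+d1*s[0],o2+d2*s[1];return (p+q)/2,np.linalg.norm(p-q)
def crop(src,out,x0,y0,x1,y1,k):
    im=cv2.imread(src)[y0:y1,x0:x1];cv2.imwrite(out,cv2.resize(im,None,fx=k,fy=k,interpolation=cv2.INTER_CUBIC))
def st():
    s=sensors.sense();a=s['ee_rot'];R=cv2.Rodrigues(a)[0]
    return s,R
E
python3 - <<'E'
from h import *
crop('pics/top0.png','pics/t_a.png',150,140,350,290,4)
crop('pics/side0.png','pics/s_a.png',160,150,330,270,4.5)
crop('pics/top0.png','pics/t_b.png',60,70,200,230,3.7)
E
```

```text
(no output)
```

View pics/t_a.png

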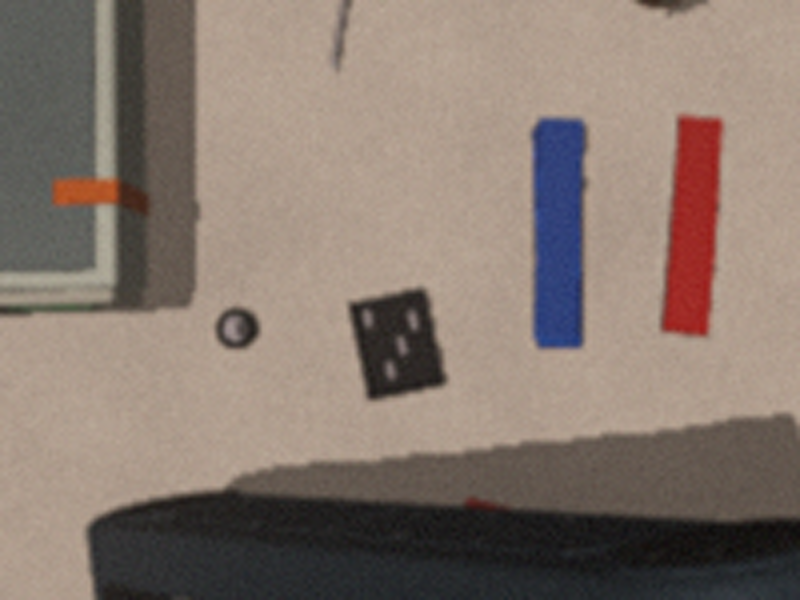

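View pics/s_a.png

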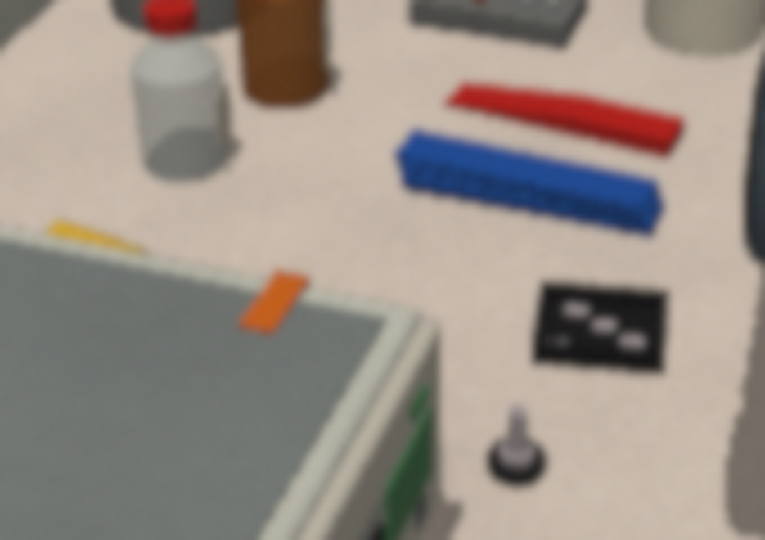

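View pics/t_b.png

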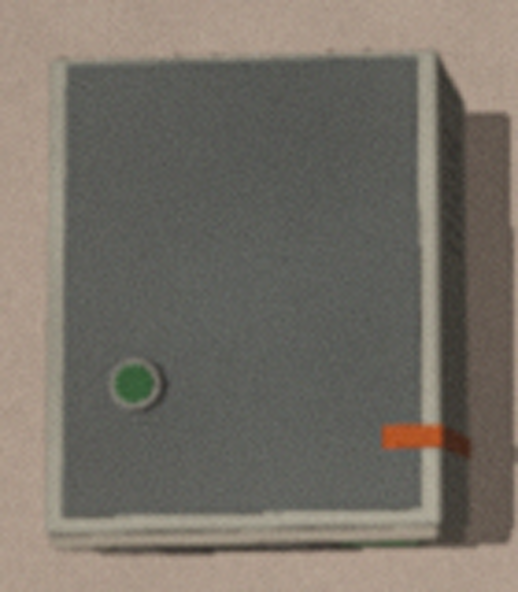

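```bash
python3 - <<'E'
from h import *
from scipy.optimize import least_squares
T=lambda a,b:(60+a/3.7-.36,70+b/3.7-.36)
A=lambda a,b:(150+a/4-.37,140+b/4-.37)
S=lambda a,b:(160+a/4.5-.39,150+b/4.5-.39)
# tape at top edge, corners
for s,t in [((280,271),(119,180)),((308,281),(119,206))]:
    print('tape top edge',tri(S(*s),A(*t)))
print('inner tape',tri(S(242,324),A(54,179)),tri(S(268,333),A(54,205)))
print('corner',tri(S(437,322),A(113,290)))
for z in(.027,.033,.039): print('low tape',z,atz('top',A(148,191),z),atz('top',A(148,216),z))
# pile
for nm,s,t in [('far+y',(398,150),(534,122)),('far -y',(418,131),(584,120)),('near -y',(662,182),(582,346)),('near+y',(650,205),(534,346))]:
    print('pile',nm,tri(S(*s),A(*t)))
for nm,s,t in [('far+y',(447,104),(679,117)),('far-y',(463,86),(722,120)),('near-y',(683,120),(708,334)),('near+y',(668,142),(662,331))]:
    print('wedge',nm,tri(S(*s),A(*t)))
E
```

```text
tape top edge (array([0.50804643, 0.08716788, 0.17622422]), np.float64(6.948724073858648e-05))
tape top edge (array([0.48903277, 0.08839668, 0.17433619]), np.float64(0.003563270756222664))
inner tape (array([0.50918945, 0.13854745, 0.1769907 ]), np.float64(0.00199943626176132)) (array([0.49089754, 0.13990924, 0.17603468]), np.float64(0.003182270942242281))
corner (array([0.41741125, 0.09386714, 0.16789405]), np.float64(0.006513838109035326))
low tape 0.027 [0.5132372  0.09126245 0.027     ] [0.49066523 0.09158034 0.027     ]
low tape 0.033 [0.51264706 0.09017052 0.033     ] [0.49017753 0.09048696 0.033     ]
low tape 0.039 [0.51205693 0.08907858 0.039     ] [0.48968982 0.08939358 0.039     ]
pile far+y (array([ 0.56435601, -0.25716539,  0.03932494]), np.float64(0.0006079590441797491))
pile far -y (array([ 0.56528787, -0.30332665,  0.02955294]), np.float64(0.0026959180514711267))
pile near -y (array([ 0.36430499, -0.29420691,  0.02780302]), np.float64(0.0011007146721007995))
pile near+y (array([ 0.36496053, -0.25099952,  0.03428735]), np.float64(8.792427572804064e-05))
wedge far+y (array([ 0.57014579, -0.39362796,  0.00276311]), np.float64(0.0011965590576286317))
wedge far-y (array([ 0.56779475, -0.43363215, -0.00130718]), np.float64(0.0007419790880879798))
wedge near-y (array([ 0.37146594, -0.40954196,  0.01528525]), np.float64(0.00031785726547280563))
wedge near+y (array([ 0.37522818, -0.36777188,  0.01802941]), np.float64(0.00019067551672677493))
```

```bash
python3 -m creep '[{"x":29,"y":-24,"z":0,"twist":0.03},{"x":59,"y":-49,"z":0,"twist":0.07},{"x":88,"y":-73,"z":0,"twist":0.1},{"x":118,"y":-98,"z":10,"twist":0.13},{"x":147,"y":-122,"z":20,"twist":0.17},{"x":177,"y":-146,"z":30,"twist":0.2},{"x":206,"y":-171,"z":40,"twist":0.23},{"x":236,"y":-195,"z":50,"twist":0.27},{"x":265,"y":-220,"z":60,"twist":0.3},{"x":294,"y":-244,"z":70,"twist":0.33},{"x":294,"y":-244,"z":80,"twist":0.33}]' 60 60
python3 - <<'E'
from h import *
t=imaging.camera('top');s=imaging.camera('side')
cv2.imwrite('pics/top1.png',t);cv2.imwrite('pics/side1.png',s)
crop('pics/top1.png','pics/t1.png',140,140,350,300,3.8);crop('pics/side1.png','pics/s1.png',190,150,400,270,3.8)
E
```

```text
time_s: 1.2
eef_pos: [0.3953, -0.2705, 0.1643]
ee_rot: [-3.137, 0.034, 0.002]
force: [-0.6, -0.3, 1.0]
gripper_width: 0.0601
```

View pics/t1.png

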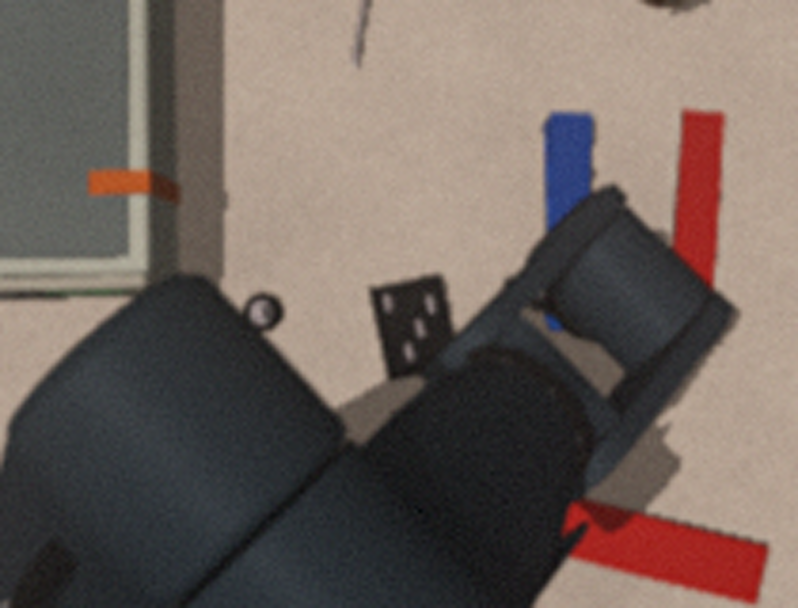

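View pics/s1.png

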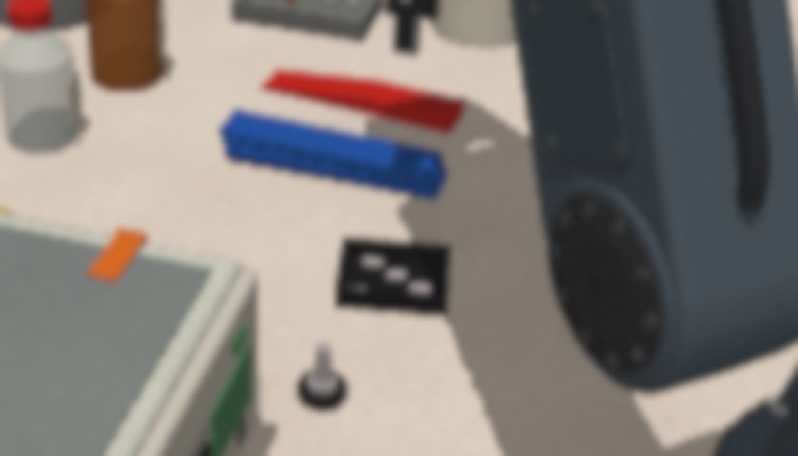

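```bash
python3 - <<'E'
from h import *
im=cv2.imread('pics/top0.png');hsv=cv2.cvtColor(im,cv2.COLOR_BGR2HSV)
def rect(mask,z,nm):
    n,l,s,c=cv2.connectedComponentsWithStats(mask)
    i=1+np.argmax(s[1:,4]);cs,_=cv2.findContours((l==i).astype('uint8'),0,2)
    W=np.array([atz('top',p[0],z)[:2] for p in cs[0].astype(float)],np.float32)
    r=cv2.minAreaRect(W*1000);print(nm,r, np.round(cv2.boxPoints(r)))
roi=np.zeros(im.shape[:2],'uint8');roi[160:235,275:335]=255
b=cv2.inRange(hsv,(100,90,60),(130,255,255))&roi;rect(b,.032,'pile')
r=(cv2.inRange(hsv,(0,120,80),(8,255,255))|cv2.inRange(hsv,(172,120,80),(180,255,255)))&roi;rect(r,.012,'wedge')
# line fits on edges
for nm,m,z in(('pile',b,.032),('wedge',r,.012)):
    L=[];Rr=[]
    for y in range(176,218):
        x=np.where(m[y])[0]
        if len(x): L.append(atz('top',(x.min()-.5,y),z)[:2]);Rr.append(atz('top',(x.max()+.5,y),z)[:2])
    for e in(L,Rr):
        e=np.array(e);p=np.polyfit(e[:,0],e[:,1],1);print(nm,'slope',p[0],'y@.4',np.polyval(p,.4),'y@.5',np.polyval(p,.5))
# instrument right top edge & tape: gradient along rows
g=cv2.cvtColor(im,cv2.COLOR_BGR2GRAY).astype(float)
E=[]
for y in list(range(95,180))+list(range(196,208)):
    row=g[y,170:186];d=np.diff(row);k=np.argmin(d);
    s=d[max(0,k-1):k+2];u=170+k+.5+ (np.arange(-1,2)[:len(s)]*-s).sum()/(-s.sum())
    E.append(atz('top',(u,y),.175)[:2])
E=np.array(E);p=np.polyfit(E[:,0],E[:,1],1);res=E[:,1]-np.polyval(p,E[:,0]);k=abs(res)<.004
p=np.polyfit(E[k,0],E[k,1],1);print('instr edge slope',p[0],'y@.5',np.polyval(p,.5),k.mean(),res[k].std())
# lower edge of tape
print(st()[0]['eef_pos'])
E
```

```text
pile ((465.16448974609375, -277.3206481933594), (39.548526763916016, 200.98529052734375), 88.13034057617188) [[ 364. -294.]
 [ 565. -300.]
 [ 566. -261.]
 [ 365. -254.]]
wedge ((470.19580078125, -401.1819763183594), (40.83792495727539, 196.4586944580078), 83.38434600830078) [[ 370. -410.]
 [ 565. -433.]
 [ 570. -392.]
 [ 375. -370.]]
pile slope -0.03132887721116998 y@.4 -0.25379643186066225 y@.5 -0.2569293195817792
pile slope -0.04115195374058649 y@.4 -0.2925821289750067 y@.5 -0.2966973243490653
wedge slope -0.118931076637378 y@.4 -0.37232238436126447 y@.5 -0.38421549202500227
wedge slope -0.10312220302539117 y@.4 -0.4142307787101129 y@.5 -0.424542999012652
instr edge slope -0.0014569075089842592 y@.5 0.09049203607009165 1.0 0.0005543801709938558
[ 0.39412287 -0.27351149  0.16382063]
```

```bash
python3 -m creep '[{"z":40,"twist":0.014},{"z":80,"twist":0.014},{"z":110,"twist":0.014},{"z":122,"twist":0.014},{"z":126,"twist":0.014},{"z":126,"twist":0.014}]' 54 60
```

```text
invalid input at $[0]: expected keys x, y, z, twist
```

```bash
python3 -m creep '[{"x":0,"y":0,"z":40,"twist":0.014},{"x":0,"y":0,"z":80,"twist":0.014},{"x":0,"y":0,"z":110,"twist":0.014},{"x":0,"y":0,"z":122,"twist":0.014},{"x":0,"y":0,"z":126,"twist":0.014},{"x":0,"y":0,"z":126,"twist":0.014}]' 54 60
python3 - <<'E'
from h import *
im=imaging.camera('side');cv2.imwrite('pics/side2.png',im);crop('pics/side2.png','pics/s2.png',200,140,360,260,4.5)
print(st()[0]['eef_pos'],st()[0]['ee_rot'],st()[0]['force'])
E
```

```text
time_s: 1.9
eef_pos: [0.3939, -0.274, 0.0381]
ee_rot: [-3.138, 0.06, 0.003]
force: [0.4, -0.5, 0.4]
gripper_width: 0.0538
[ 0.39418151 -0.27407936  0.03864515] [-3.13853695e+00  5.99375014e-02  1.96856677e-03] [0.53678541 0.02325881 0.37840257]
```

View pics/s2.png

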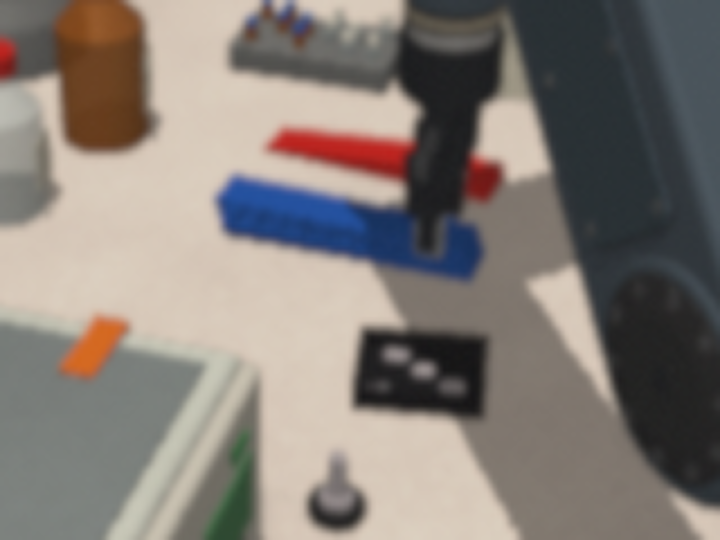

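```bash
python3 - <<'E'
from h import *
for dy in(.027,.035,.04):
  for z in(.015,.02,.025,.03):
    p=P('side',[.394,-.274+dy,z])[0];print(dy,z,np.round((p-[200,140]+.39)*4.5,1))
E
```

```text
0.027 0.015 [428.9 267.5]
0.027 0.02 [429.2 262. ]
0.027 0.025 [429.6 256.4]
0.027 0.03 [429.9 250.8]
0.035 0.015 [426.3 273.3]
0.035 0.02 [426.6 267.8]
0.035 0.025 [427.  262.2]
0.035 0.03 [427.3 256.6]
0.04 0.015 [424.7 277. ]
0.04 0.02 [425.  271.4]
0.04 0.025 [425.4 265.8]
0.04 0.03 [425.7 260.2]
```

```bash
python3 -m creep '[{"x":0,"y":0,"z":1,"twist":0},{"x":0,"y":0,"z":1,"twist":0},{"x":0,"y":0,"z":1,"twist":0},{"x":0,"y":0,"z":1,"twist":0},{"x":0,"y":0,"z":1,"twist":0}]' 30 60
python3 -m creep '[{"x":0,"y":0,"z":-10,"twist":0},{"x":0,"y":0,"z":-30,"twist":0},{"x":0,"y":0,"z":-50,"twist":0},{"x":0,"y":0,"z":-60,"twist":0}]'
python3 - <<'E'
from h import *
im=imaging.camera('side');cv2.imwrite('pics/side3.png',im);crop('pics/side3.png','pics/s3.png',200,140,360,260,4.5)
print(st()[0]['eef_pos'],st()[0]['ee_rot'],st()[0]['force'])
E
```

```text
time_s: 2.45
eef_pos: [0.3948, -0.2749, 0.0394]
ee_rot: [3.141, -0.059, 0.001]
force: [-1.2, -0.6, 5.8]
gripper_width: 0.0381
time_s: 2.85
eef_pos: [0.3954, -0.2755, 0.1017]
ee_rot: [3.138, -0.059, 0.005]
force: [-0.3, -0.5, -0.5]
gripper_width: 0.0375
[ 0.3957977  -0.27586709  0.10239941] [ 3.13699822 -0.05861613  0.00695152] [ 0.12437764 -0.80628626 -0.26650487]
```

View pics/s3.png

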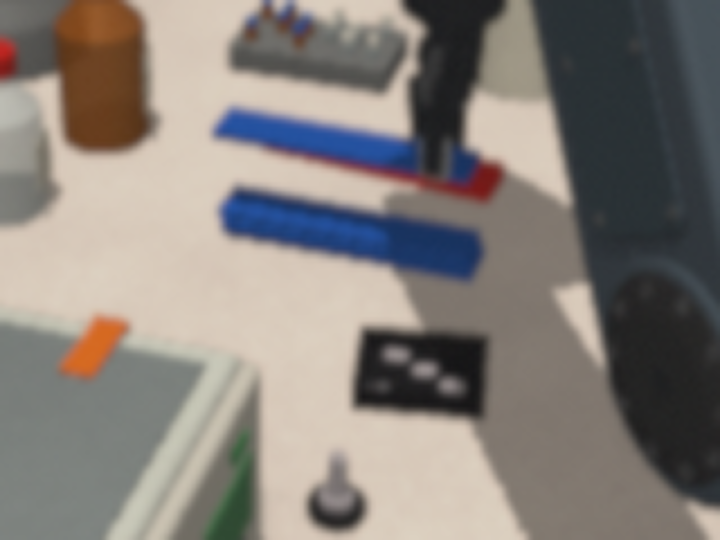

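```bash
python3 -m creep '[{"x":8,"y":-15,"z":0,"twist":-0.13},{"x":16,"y":-30,"z":0,"twist":-0.27},{"x":24,"y":-45,"z":0,"twist":-0.41},{"x":32,"y":-60,"z":0,"twist":-0.55},{"x":40,"y":-75,"z":0,"twist":-0.69},{"x":48,"y":-90,"z":0,"twist":-0.83},{"x":56,"y":-105,"z":0,"twist":-0.97},{"x":64,"y":-120,"z":0,"twist":-1.11},{"x":72,"y":-135,"z":0,"twist":-1.25},{"x":80,"y":-150,"z":0,"twist":-1.39},{"x":90,"y":-165,"z":0,"twist":-1.52},{"x":97,"y":-175,"z":0,"twist":-1.607},{"x":97,"y":-175,"z":30,"twist":-1.607},{"x":97,"y":-175,"z":40,"twist":-1.607}]'
python3 - <<'E'
from h import *
for n in('side','top'):cv2.imwrite(f'pics/{n}4.png',imaging.camera(n))
crop('pics/side4.png','pics/s4.png',160,140,340,270,4.2)
crop('pics/top4.png','pics/t4.png',130,130,330,280,3.8)
s,R=st();print(s['eef_pos'],np.round(R,3),s['force'],s['joint_positions'])
m=cv2.inRange(cv2.cvtColor(cv2.imread('pics/top4.png'),cv2.COLOR_BGR2HSV),(100,90,60),(130,255,255))
E
```

```text
time_s: 4.3
eef_pos: [0.4986, -0.1039, 0.0606]
ee_rot: [2.219, 2.219, -0.001]
force: [-0.6, -0.3, 0.0]
gripper_width: 0.0377
[ 0.49799709 -0.10417588  0.06067731] [[ 0.001  1.     0.   ]
 [ 1.    -0.001 -0.002]
 [-0.002  0.    -1.   ]] [ 0.36207479 -0.01090473  0.4277843 ] [-0.42501863  0.68035574  1.86277603 -0.00355062  0.59722309 -0.42084382]
```

View pics/s4.png

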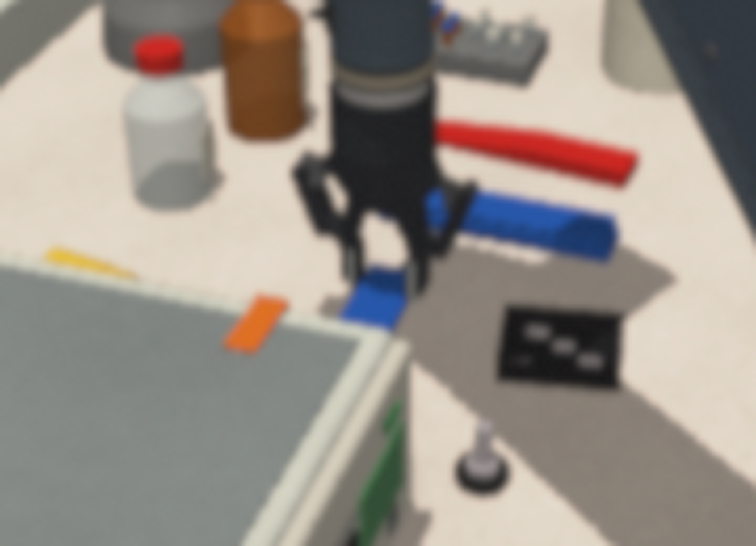

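View pics/t4.png

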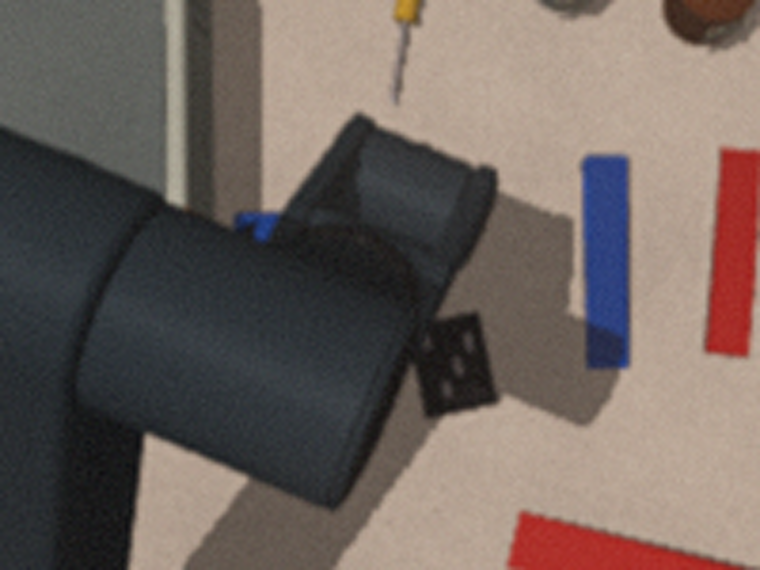

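View pics/top4.png

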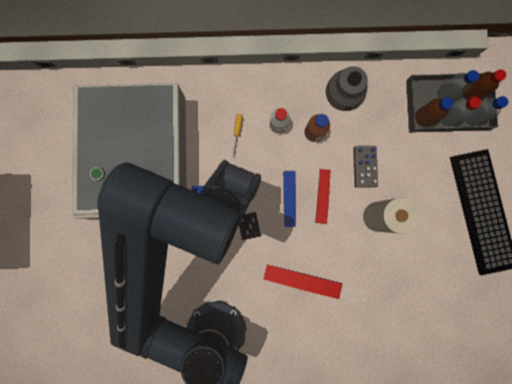

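View pics/side4.png

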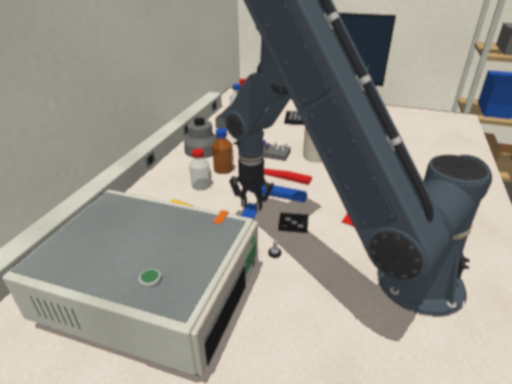

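```bash
python3 - <<'E'
from h import *
for uv in [(237,122),(245,148),(250,170),(222,125),(240,140)]:
    o,d=ray('side',uv);s=(-.10-o[1])/d[1];print(uv,np.round(o+d*s,3))
for z in(.01,.02):print('tray',[np.round(atz('top',(150+a/4-.4,140+b/4-.4),z),3) for a,b in((352,300),(427,290),(445,385),(370,398))])
print(atz('top',(209,222),.03))
E
```

```text
(237, 122) [ 0.534 -0.1    0.331]
(245, 148) [ 0.513 -0.1    0.257]
(250, 170) [ 0.499 -0.1    0.189]
(222, 125) [ 0.578 -0.1    0.317]
(240, 140) [ 0.527 -0.1    0.279]
tray [array([ 0.411, -0.089,  0.01 ]), array([ 0.418, -0.157,  0.01 ]), array([ 0.332, -0.171,  0.01 ]), array([ 0.322, -0.103,  0.01 ])]
tray [array([ 0.411, -0.09 ,  0.02 ]), array([ 0.418, -0.157,  0.02 ]), array([ 0.332, -0.171,  0.02 ]), array([ 0.322, -0.104,  0.02 ])]
[0.38672362 0.01262673 0.03      ]
```

```bash
python3 -m creep '[{"x":0,"y":1.5,"z":25,"twist":0},{"x":0,"y":1.5,"z":38,"twist":0},{"x":10,"y":1.5,"z":40,"twist":0},{"x":30,"y":1.5,"z":40,"twist":0},{"x":50,"y":1.5,"z":40,"twist":0}]'
python3 -m creep '[{"x":20,"y":0,"z":0,"twist":0},{"x":40,"y":0,"z":0,"twist":0},{"x":60,"y":0,"z":0,"twist":0},{"x":69,"y":0,"z":0,"twist":0},{"x":69,"y":0,"z":2,"twist":0}]'

```

```text
time_s: 4.9
eef_pos: [0.4995, -0.0537, 0.0211]
ee_rot: [2.223, 2.217, -0.002]
force: [0.3, -0.1, -0.6]
gripper_width: 0.0377
time_s: 5.4
eef_pos: [0.4997, 0.0165, 0.0196]
ee_rot: [2.22, 2.219, -0.001]
force: [-1.3, -0.3, -0.3]
gripper_width: 0.0378
```

```bash
python3 -m creep '[{"x":0,"y":0,"z":2,"twist":0},{"x":0,"y":0,"z":3.5,"twist":0},{"x":0,"y":0,"z":4.5,"twist":0},{"x":0,"y":0,"z":4.5,"twist":0}]'

```

```text
time_s: 5.8
eef_pos: [0.4998, 0.0158, 0.0154]
ee_rot: [2.222, 2.218, -0.001]
force: [-0.6, -0.2, 3.4]
gripper_width: 0.0377
```

```bash
python3 -m creep '[{"x":0,"y":0,"z":4,"twist":0},{"x":0,"y":0,"z":4,"twist":0},{"x":0,"y":0,"z":-20,"twist":0},{"x":0,"y":0,"z":-50,"twist":0},{"x":-22,"y":-8,"z":-80,"twist":0.13},{"x":-46,"y":-17,"z":-80,"twist":0.27},{"x":-70,"y":-26,"z":-80,"twist":0.41},{"x":-95,"y":-35,"z":-80,"twist":0.55},{"x":-120,"y":-44,"z":-80,"twist":0.69},{"x":-145,"y":-53,"z":-80,"twist":0.83},{"x":-170,"y":-62,"z":-80,"twist":0.97},{"x":-195,"y":-71,"z":-80,"twist":1.11},{"x":-220,"y":-80,"z":-80,"twist":1.25},{"x":-245,"y":-89,"z":-75,"twist":1.39},{"x":-270,"y":-98,"z":-70,"twist":1.52},{"x":-290,"y":-106,"z":-60,"twist":1.607},{"x":-290,"y":-106,"z":-55,"twist":1.607}]' 54 60
python3 - <<'E'
from h import *
for n in('side','top'):cv2.imwrite(f'pics/{n}5.png',imaging.camera(n))
crop('pics/side5.png','pics/s5.png',160,140,340,270,4.2)
crop('pics/top5.png','pics/t5.png',130,130,330,280,3.8)
s,R=st();print(s['eef_pos'],np.round(R[:,0],3),s['force'])
E
```

```text
time_s: 7.5
eef_pos: [0.3929, -0.2768, 0.0703]
ee_rot: [3.137, -0.066, 0.004]
force: [0.2, -0.4, -0.2]
gripper_width: 0.0543
[ 0.39248195 -0.27356593  0.07013447] [ 0.999 -0.038 -0.   ] [-0.30221247  0.06072118 -0.01742466]
```

View pics/s5.png

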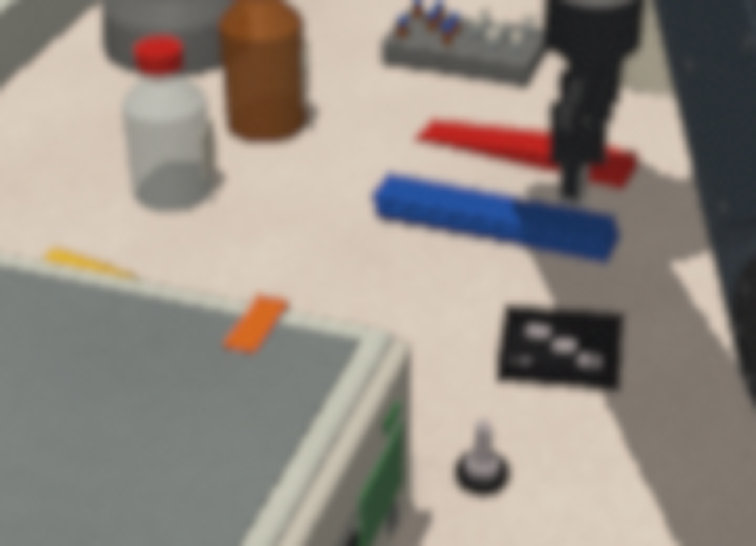

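View pics/t5.png

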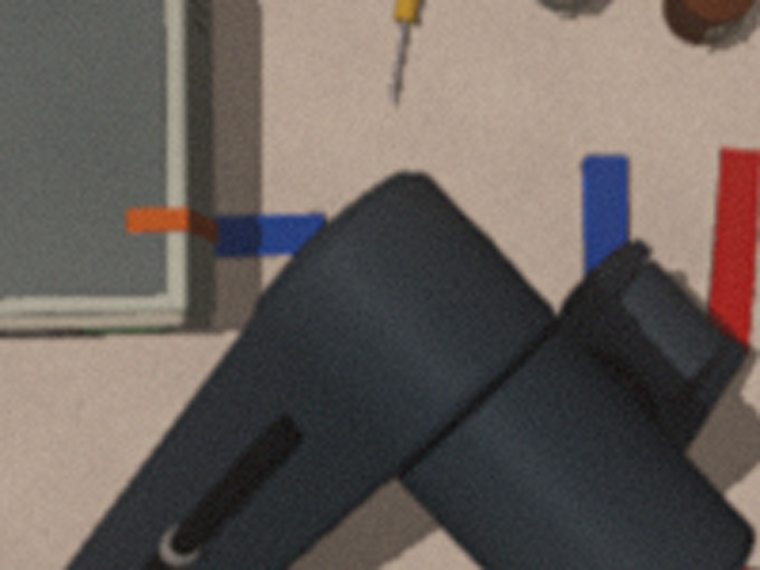

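```bash
python3 - <<'E'
from h import *
T=lambda a,b:(130+a/3.8-.37,130+b/3.8-.37)
for p in((240,218),(240,257),(310,215),(310,254),(325,235)):print('packer',np.round(atz('top',T(*p),.008),4))
for p in((217,222),(217,243)):print('tape low',np.round(atz('top',T(*p),.035),4))
for p in((188,208),(188,232)):print('tape top',np.round(atz('top',T(*p),.175),4))
im=cv2.imread('pics/top5.png');hsv=cv2.cvtColor(im,cv2.COLOR_BGR2HSV)
m=cv2.inRange(hsv,(100,80,40),(130,255,255));o=cv2.inRange(hsv,(5,120,80),(20,255,255))
for c in range(189,213,3):
    r=np.where(m[160:215,c])[0]+160;print(c,r.min(),r.max(),np.round(atz('top',(c,(r.min()+r.max())/2),.008),4))
for c in range(164,188,2):
    r=np.where(o[160:215,c])[0]+160
    if len(r):print('o',c,r.min(),r.max(),np.round(atz('top',(c,(r.min()+r.max())/2),.175 if c<180 else .1),4))
E
```

```text
packer [0.5159 0.0722 0.008 ]
packer [0.4783 0.0728 0.008 ]
packer [0.517  0.0049 0.008 ]
packer [0.4794 0.0056 0.008 ]
packer [ 0.4973 -0.0092  0.008 ]
tape low [0.51   0.0895 0.035 ]
tape low [0.4902 0.0897 0.035 ]
tape top [0.509  0.0883 0.175 ]
tape top [0.4887 0.0885 0.175 ]
189 187 196 [0.4998 0.0863 0.008 ]
192 187 196 [0.4995 0.0753 0.008 ]
195 187 196 [0.4992 0.0644 0.008 ]
198 187 196 [0.4989 0.0534 0.008 ]
201 187 196 [0.4986 0.0425 0.008 ]
204 187 196 [0.4983 0.0315 0.008 ]
207 187 196 [0.498  0.0206 0.008 ]
210 187 194 [0.5014 0.0096 0.008 ]
o 164 185 190 [0.5003 0.1367 0.175 ]
o 166 185 190 [0.5001 0.1303 0.175 ]
o 168 185 190 [0.4999 0.1239 0.175 ]
o 170 185 190 [0.4997 0.1175 0.175 ]
o 172 185 190 [0.4996 0.1111 0.175 ]
o 174 185 190 [0.4994 0.1047 0.175 ]
o 176 185 190 [0.4992 0.0983 0.175 ]
o 178 185 190 [0.499  0.0919 0.175 ]
```

```bash
python3 -m creep '[{"x":1.5,"y":0,"z":25,"twist":0},{"x":1.5,"y":0,"z":34,"twist":0},{"x":1.5,"y":0,"z":37,"twist":0},{"x":1.5,"y":0,"z":37,"twist":0},{"x":1.5,"y":0,"z":37,"twist":0}]'
python3 -m creep '[{"x":0,"y":0,"z":0,"twist":0},{"x":0,"y":0,"z":0,"twist":0},{"x":0,"y":0,"z":0,"twist":0},{"x":0,"y":0,"z":0,"twist":0}]' 30 60

```

```text
time_s: 8.1
eef_pos: [0.3943, -0.2734, 0.0336]
ee_rot: [3.14, -0.059, 0.0]
force: [-1.2, -0.4, -0.1]
gripper_width: 0.0539
time_s: 8.5
eef_pos: [0.3946, -0.2736, 0.0348]
ee_rot: [3.139, -0.059, 0.002]
force: [0.7, 0.8, 5.9]
gripper_width: 0.036
```

```bash
python3 -m creep '[{"x":0,"y":0,"z":-10,"twist":0},{"x":0,"y":0,"z":-35,"twist":0},{"x":0,"y":0,"z":-60,"twist":0},{"x":0,"y":0,"z":-68,"twist":0}]'
python3 - <<'E'
from h import *
im=imaging.camera('side');cv2.imwrite('pics/side6.png',im);crop('pics/side6.png','pics/s6.png',200,140,360,260,4.5)
s,R=st();print(s['eef_pos'],np.round(R[:,0],4),s['force'])
E
```

```text
time_s: 8.9
eef_pos: [0.3954, -0.2743, 0.1054]
ee_rot: [3.136, -0.059, 0.007]
force: [-0.8, 0.2, -0.8]
gripper_width: 0.0365
[ 0.39550568 -0.27440433  0.10554703] [ 0.9993 -0.0373  0.005 ] [ 0.3067446  -0.41089463  0.39084231]
```

View pics/s6.png

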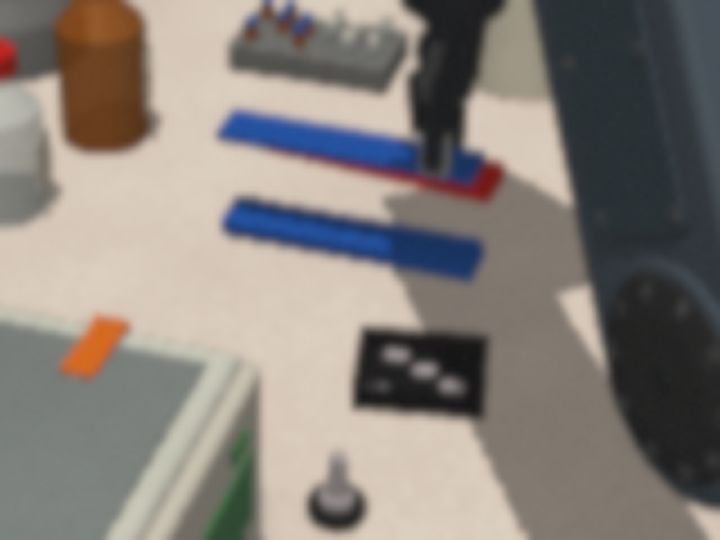

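```bash
python3 -m creep '[{"x":8,"y":-15,"z":0,"twist":-0.13},{"x":16,"y":-30,"z":0,"twist":-0.27},{"x":24,"y":-45,"z":0,"twist":-0.41},{"x":32,"y":-60,"z":0,"twist":-0.55},{"x":40,"y":-75,"z":0,"twist":-0.69},{"x":48,"y":-90,"z":0,"twist":-0.83},{"x":56,"y":-105,"z":0,"twist":-0.97},{"x":64,"y":-120,"z":0,"twist":-1.11},{"x":72,"y":-135,"z":0,"twist":-1.25},{"x":80,"y":-150,"z":0,"twist":-1.39},{"x":90,"y":-165,"z":0,"twist":-1.52},{"x":98,"y":-174,"z":0,"twist":-1.606},{"x":98,"y":-174,"z":30,"twist":-1.606},{"x":98,"y":-174,"z":55,"twist":-1.606},{"x":98,"y":-174,"z":72,"twist":-1.606},{"x":98,"y":-174,"z":72,"twist":-1.606}]'
python3 - <<'E'
from h import *
for n in('side',):cv2.imwrite(f'pics/{n}7.png',imaging.camera(n))
crop('pics/side7.png','pics/s7.png',160,140,340,270,4.2)
s,R=st();print(s['eef_pos'],np.round(R,4),s['force'])
E
```

```text
time_s: 10.55
eef_pos: [0.4985, -0.1038, 0.0305]
ee_rot: [2.222, 2.218, -0.004]
force: [-0.9, 0.7, -0.7]
gripper_width: 0.0365
[ 0.49919347 -0.10413714  0.03170616] [[ 0.0021  1.      0.0016]
 [ 1.     -0.0021 -0.0043]
 [-0.0043  0.0016 -1.    ]] [-0.59085195  0.33056997 -0.54619076]
```

View pics/s7.png

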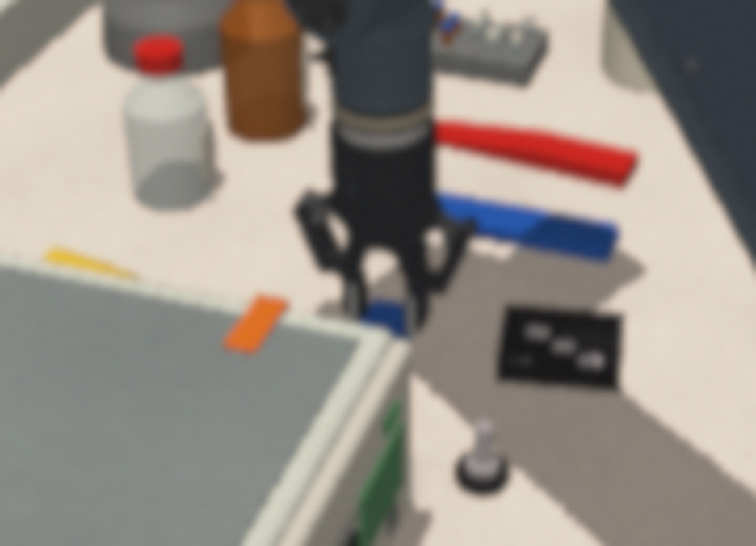

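```bash
python3 -m creep '[{"x":15,"y":0.5,"z":-1.5,"twist":0},{"x":35,"y":0.5,"z":-1.5,"twist":0},{"x":55,"y":0.5,"z":-1.5,"twist":0},{"x":75,"y":0.5,"z":-1.5,"twist":0},{"x":95,"y":0.5,"z":-1.5,"twist":0},{"x":112,"y":0.5,"z":-1,"twist":0},{"x":120,"y":0.5,"z":-1,"twist":0},{"x":120,"y":0.5,"z":-1,"twist":0}]'
python3 -m creep '[{"x":0,"y":0,"z":2,"twist":0},{"x":0,"y":0,"z":4,"twist":0},{"x":0,"y":0,"z":5,"twist":0},{"x":0,"y":0,"z":5,"twist":0}]'

```

```text
time_s: 11.4
eef_pos: [0.4999, 0.0172, 0.033]
ee_rot: [2.218, 2.218, -0.002]
force: [0.1, 0.2, -0.1]
gripper_width: 0.0364
time_s: 11.8
eef_pos: [0.5, 0.0166, 0.0278]
ee_rot: [2.219, 2.217, -0.002]
force: [-0.6, 0.3, 0.3]
gripper_width: 0.0363
```

Lower a bit more until contact.

```bash
python3 -m creep '[{"x":0,"y":0,"z":1,"twist":0},{"x":0,"y":0,"z":1.5,"twist":0},{"x":0,"y":0,"z":1.5,"twist":0}]'

```

```text
time_s: 12.1
eef_pos: [0.5, 0.0163, 0.0269]
ee_rot: [2.219, 2.216, -0.002]
force: [-1.2, -0.2, 6.4]
gripper_width: 0.036
```

```bash
python3 -m creep '[{"x":0,"y":0,"z":1,"twist":0},{"x":0,"y":0,"z":0,"twist":0},{"x":0,"y":0,"z":-20,"twist":0},{"x":0,"y":0,"z":-50,"twist":0},{"x":-22,"y":-8,"z":-70,"twist":0.13},{"x":-46,"y":-17,"z":-70,"twist":0.27},{"x":-70,"y":-26,"z":-70,"twist":0.41},{"x":-95,"y":-35,"z":-70,"twist":0.55},{"x":-120,"y":-44,"z":-70,"twist":0.69},{"x":-145,"y":-53,"z":-70,"twist":0.83},{"x":-170,"y":-62,"z":-70,"twist":0.97},{"x":-195,"y":-71,"z":-70,"twist":1.11},{"x":-220,"y":-80,"z":-70,"twist":1.25},{"x":-245,"y":-89,"z":-60,"twist":1.39},{"x":-270,"y":-98,"z":-50,"twist":1.52},{"x":-290,"y":-106,"z":-40,"twist":1.607},{"x":-290,"y":-106,"z":-33,"twist":1.607},{"x":-290,"y":-106,"z":-33,"twist":1.607}]' 54 60
python3 - <<'E'
from h import *
for n in('side','top'):cv2.imwrite(f'pics/{n}8.png',imaging.camera(n))
crop('pics/side8.png','pics/s8.png',160,140,340,270,4.2)
crop('pics/top8.png','pics/t8.png',130,130,330,280,3.8)
s,R=st();print(s['eef_pos'],np.round(R[:,0],4),s['force'])
E
```

```text
time_s: 13.9
eef_pos: [0.3928, -0.2729, 0.06]
ee_rot: [3.139, -0.059, 0.001]
force: [0.3, -0.4, 0.4]
gripper_width: 0.0541
[ 0.39332311 -0.27216961  0.06076577] [ 0.9993 -0.0361  0.0017] [-0.70057222 -0.00420504  1.11720805]
```

View pics/s8.png

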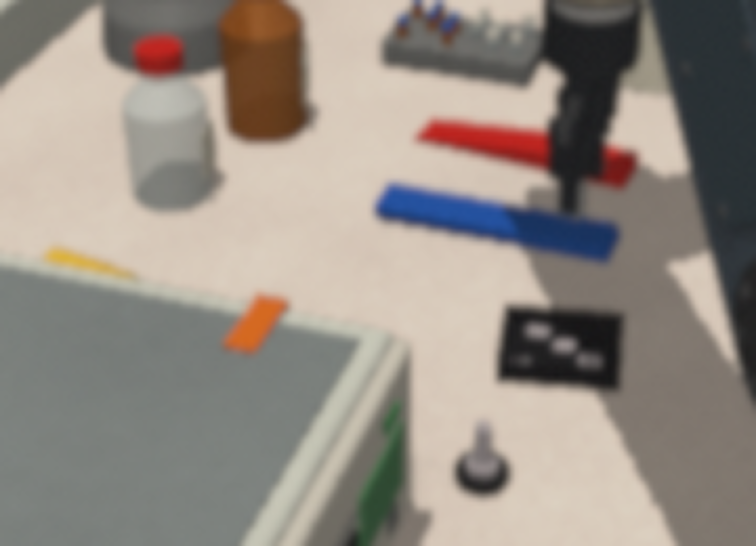

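View pics/t8.png

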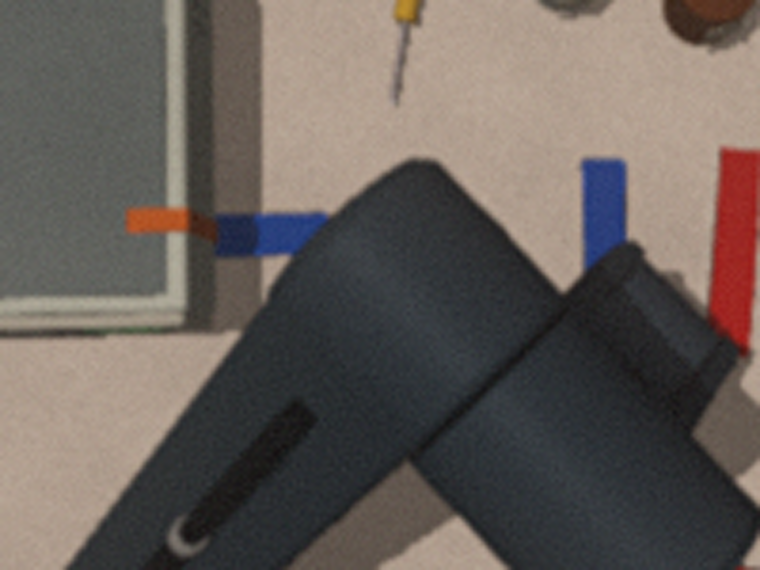

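```bash
python3 -m creep '[{"x":1,"y":1.3,"z":22,"twist":0},{"x":1,"y":1.3,"z":32,"twist":0},{"x":1,"y":1.3,"z":36,"twist":0},{"x":1,"y":1.3,"z":36,"twist":0},{"x":1,"y":1.3,"z":36,"twist":0}]'
python3 -m creep '[{"x":0,"y":0,"z":0,"twist":0},{"x":0,"y":0,"z":0,"twist":0},{"x":0,"y":0,"z":0,"twist":0},{"x":0,"y":0,"z":0,"twist":0}]' 30 60

```

```text
time_s: 14.5
eef_pos: [0.3945, -0.2734, 0.0251]
ee_rot: [3.138, -0.056, 0.003]
force: [-0.9, -0.4, -0.4]
gripper_width: 0.0539
time_s: 14.9
eef_pos: [0.3948, -0.2736, 0.0262]
ee_rot: [3.137, -0.055, 0.005]
force: [-0.2, 0.4, 4.9]
gripper_width: 0.0369
```

```bash
python3 -m creep '[{"x":0,"y":0,"z":-10,"twist":0},{"x":0,"y":0,"z":-35,"twist":0},{"x":0,"y":0,"z":-60,"twist":0},{"x":0,"y":0,"z":-78,"twist":0}]'
python3 - <<'E'
from h import *
im=imaging.camera('side');cv2.imwrite('pics/side9.png',im);crop('pics/side9.png','pics/s9.png',200,140,360,260,4.5)
s,R=st();print(s['eef_pos'],np.round(R[:,0],4),s['force'])
E
```

```text
time_s: 15.3
eef_pos: [0.3948, -0.2734, 0.1063]
ee_rot: [3.135, -0.055, 0.006]
force: [0.4, -1.0, -0.1]
gripper_width: 0.0365
[ 0.39576981 -0.27437507  0.10832295] [ 0.9994 -0.035   0.0073] [-0.2214454  -0.99768329  1.05355906]
```

View pics/s9.png

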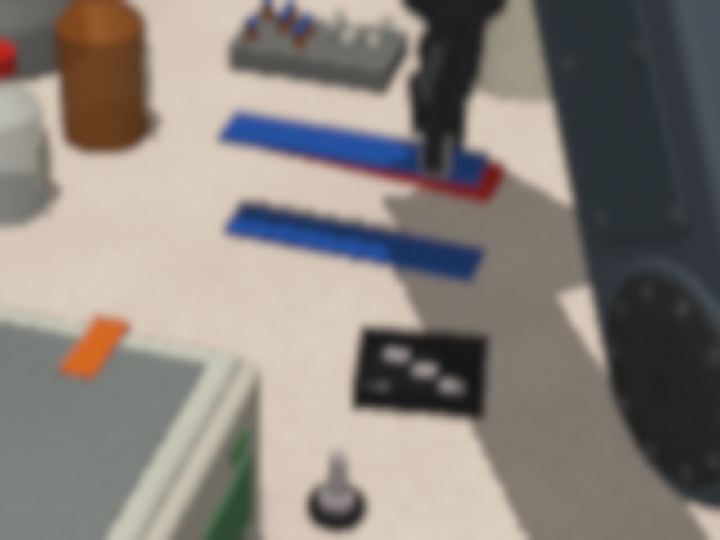

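```bash
python3 -m creep '[{"x":8,"y":-15,"z":0,"twist":-0.13},{"x":16,"y":-30,"z":0,"twist":-0.27},{"x":24,"y":-45,"z":0,"twist":-0.41},{"x":32,"y":-60,"z":0,"twist":-0.55},{"x":40,"y":-75,"z":0,"twist":-0.69},{"x":48,"y":-90,"z":0,"twist":-0.83},{"x":56,"y":-105,"z":0,"twist":-0.97},{"x":64,"y":-120,"z":0,"twist":-1.11},{"x":72,"y":-135,"z":0,"twist":-1.25},{"x":80,"y":-150,"z":0,"twist":-1.39},{"x":90,"y":-165,"z":0,"twist":-1.52},{"x":98,"y":-174,"z":0,"twist":-1.604},{"x":98,"y":-174,"z":30,"twist":-1.604},{"x":98,"y":-174,"z":55,"twist":-1.604},{"x":98,"y":-174,"z":67,"twist":-1.604},{"x":98,"y":-174,"z":67,"twist":-1.604}]'
python3 - <<'E'
from h import *
s,R=st();print(s['eef_pos'],np.round(R,4),s['force'])
E
```

```text
time_s: 16.95
eef_pos: [0.4992, -0.1041, 0.0392]
ee_rot: [2.218, 2.214, -0.004]
force: [-0.4, -0.3, -0.3]
gripper_width: 0.0372
[ 0.49915872 -0.10412332  0.03915936] [[ 0.0019  1.      0.0037]
 [ 1.     -0.0019 -0.0076]
 [-0.0076  0.0037 -1.    ]] [-0.42498688 -0.34475232 -0.26517014]
```

```bash
python3 -m creep '[{"x":15,"y":0.5,"z":-0.5,"twist":0},{"x":35,"y":0.5,"z":-0.5,"twist":0},{"x":55,"y":0.5,"z":-0.5,"twist":0},{"x":75,"y":0.5,"z":-0.5,"twist":0},{"x":95,"y":0.5,"z":-0.5,"twist":0},{"x":112,"y":0.5,"z":-0.5,"twist":0},{"x":120,"y":0.5,"z":-0.5,"twist":0},{"x":120,"y":0.5,"z":0,"twist":0}]'
python3 -m creep '[{"x":0,"y":0,"z":2,"twist":0},{"x":0,"y":0,"z":3.5,"twist":0},{"x":0,"y":0,"z":4.5,"twist":0},{"x":0,"y":0,"z":5,"twist":0}]'

```

```text
time_s: 17.75
eef_pos: [0.5, 0.0172, 0.0392]
ee_rot: [2.215, 2.215, -0.003]
force: [0.3, -0.5, -0.9]
gripper_width: 0.0374
time_s: 18.15
eef_pos: [0.5002, 0.0165, 0.0343]
ee_rot: [2.216, 2.214, -0.003]
force: [-0.9, -0.5, 7.4]
gripper_width: 0.0366
```

```bash
python3 -m creep '[{"x":0,"y":0,"z":1,"twist":0},{"x":0,"y":0,"z":0,"twist":0},{"x":0,"y":0,"z":-20,"twist":0},{"x":0,"y":0,"z":-50,"twist":0},{"x":-30,"y":-8,"z":-70,"twist":0.14},{"x":-62,"y":-16,"z":-70,"twist":0.28},{"x":-96,"y":-25,"z":-70,"twist":0.42},{"x":-130,"y":-34,"z":-70,"twist":0.56},{"x":-165,"y":-43,"z":-70,"twist":0.7},{"x":-200,"y":-52,"z":-70,"twist":0.84},{"x":-235,"y":-61,"z":-70,"twist":0.98},{"x":-270,"y":-70,"z":-70,"twist":1.12},{"x":-305,"y":-78,"z":-70,"twist":1.26},{"x":-340,"y":-87,"z":-70,"twist":1.4},{"x":-375,"y":-95,"z":-60,"twist":1.54},{"x":-400,"y":-101,"z":-50,"twist":1.65},{"x":-409,"y":-103,"z":-40,"twist":1.685},{"x":-409,"y":-103,"z":-35,"twist":1.685}]' 56 60
python3 - <<'E'
from h import *
for n in('side','top'):cv2.imwrite(f'pics/{n}10.png',imaging.camera(n))
crop('pics/side10.png','pics/s10.png',160,140,340,270,4.2)
crop('pics/top10.png','pics/t10.png',130,130,350,290,3.6)
s,R=st();print(s['eef_pos'],np.round(R[:,0],4),s['force'])
E
```

```text
time_s: 19.95
eef_pos: [0.396, -0.3926, 0.0709]
ee_rot: [3.13, -0.181, 0.008]
force: [-0.2, 0.3, -0.1]
gripper_width: 0.0554
[ 0.39602944 -0.38994891  0.07081843] [ 0.9936 -0.113   0.0034] [-0.35432553 -0.11590764 -0.3523831 ]
```

View pics/s10.png

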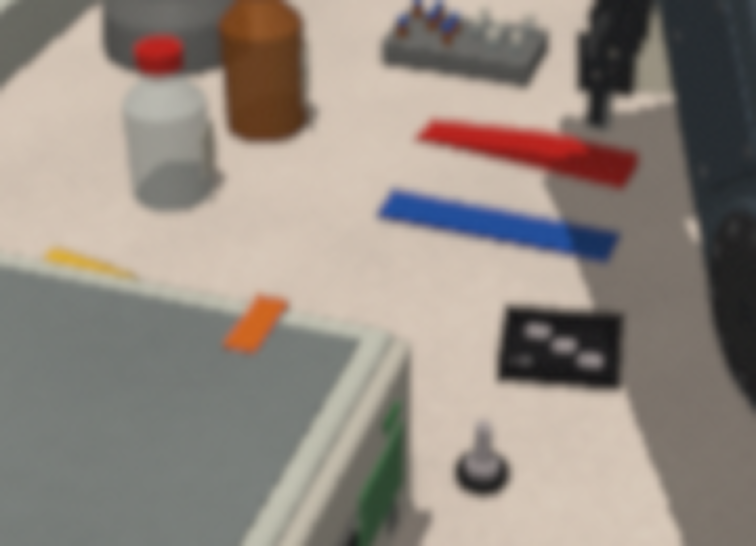

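View pics/t10.png

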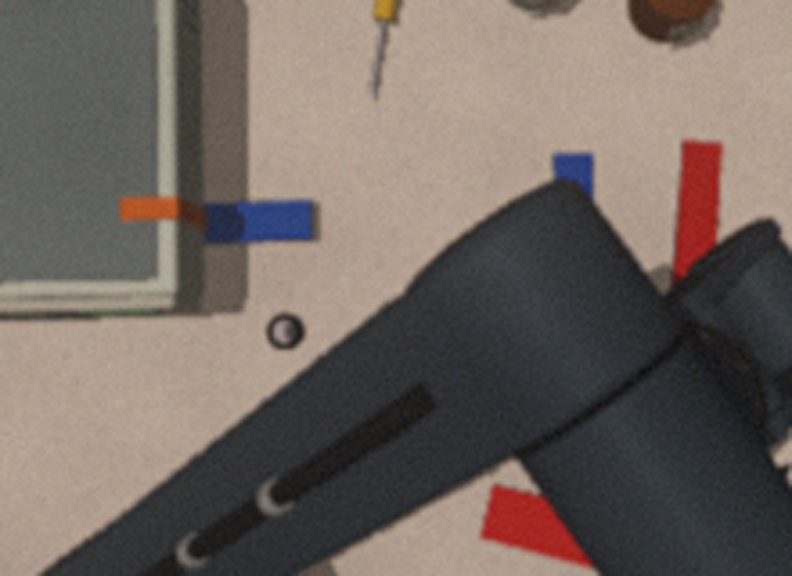

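```bash
python3 -m creep '[{"x":1.5,"y":2.8,"z":30,"twist":0},{"x":1.5,"y":2.8,"z":45,"twist":0},{"x":1.5,"y":2.8,"z":51,"twist":0},{"x":1.5,"y":2.8,"z":51,"twist":0},{"x":1.5,"y":2.8,"z":51,"twist":0}]'
python3 -m creep '[{"x":0,"y":0,"z":0,"twist":0},{"x":0,"y":0,"z":0,"twist":0},{"x":0,"y":0,"z":0,"twist":0},{"x":0,"y":0,"z":0,"twist":0},{"x":0,"y":0,"z":0,"twist":0}]' 30 100

```

```text
time_s: 20.55
eef_pos: [0.3977, -0.3929, 0.0203]
ee_rot: [3.132, -0.176, 0.005]
force: [-0.5, 0.5, -0.4]
gripper_width: 0.0559
time_s: 21.05
eef_pos: [0.3982, -0.3933, 0.0219]
ee_rot: [3.131, -0.176, 0.008]
force: [-0.2, 1.8, 4.8]
gripper_width: 0.0371
```

```bash
python3 -m creep '[{"x":0,"y":0,"z":-10,"twist":0},{"x":0,"y":0,"z":-35,"twist":0},{"x":0,"y":0,"z":-60,"twist":0},{"x":0,"y":0,"z":-85,"twist":0},{"x":0,"y":0,"z":-90,"twist":0}]'
python3 - <<'E'
from h import *
im=imaging.camera('side');cv2.imwrite('pics/side11.png',im);crop('pics/side11.png','pics/s11.png',200,110,380,245,4.3)
s,R=st();print(s['eef_pos'],np.round(R[:,0],4),s['force'])
E
```

```text
time_s: 21.55
eef_pos: [0.3989, -0.3944, 0.1155]
ee_rot: [3.125, -0.175, 0.014]
force: [0.2, 0.7, -0.1]
gripper_width: 0.037
[ 0.39867434 -0.39397535  0.11480773] [ 0.9937 -0.1118  0.0088] [-0.30772211  0.79714452 -1.92489531]
```

View pics/s11.png

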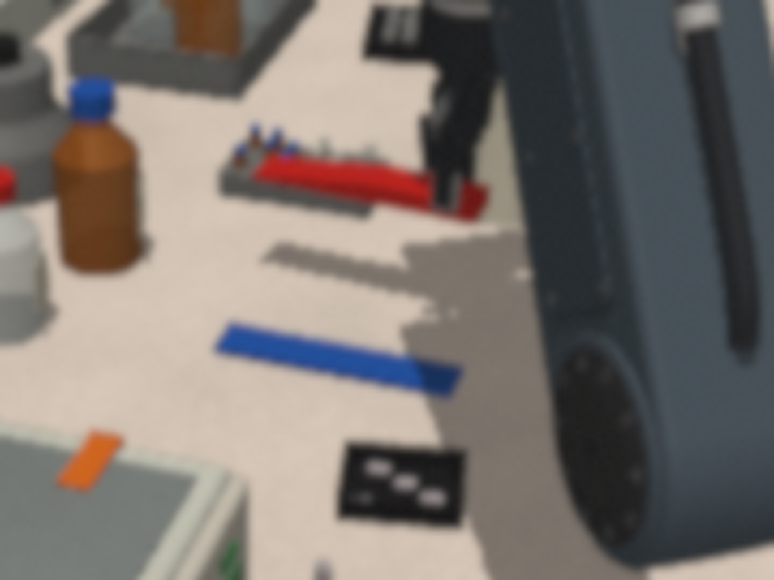

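```bash
python3 -m creep '[{"x":5,"y":-22,"z":0,"twist":-0.13},{"x":11,"y":-46,"z":0,"twist":-0.27},{"x":17,"y":-70,"z":0,"twist":-0.41},{"x":23,"y":-94,"z":0,"twist":-0.55},{"x":29,"y":-118,"z":0,"twist":-0.69},{"x":35,"y":-142,"z":0,"twist":-0.83},{"x":41,"y":-166,"z":0,"twist":-0.97},{"x":47,"y":-190,"z":0,"twist":-1.11},{"x":53,"y":-214,"z":0,"twist":-1.25},{"x":59,"y":-238,"z":0,"twist":-1.39},{"x":65,"y":-262,"z":0,"twist":-1.53},{"x":69,"y":-279,"z":0,"twist":-1.65},{"x":70,"y":-283,"z":20,"twist":-1.68},{"x":70,"y":-283,"z":50,"twist":-1.68},{"x":70,"y":-283,"z":60,"twist":-1.68},{"x":70,"y":-283,"z":61,"twist":-1.68}]'
python3 - <<'E'
from h import *
for n in('side','top'):cv2.imwrite(f'pics/{n}12.png',imaging.camera(n))
crop('pics/side12.png','pics/s12.png',160,140,340,270,4.2)
crop('pics/top12.png','pics/t12.png',130,130,330,280,3.8)
s,R=st();print(s['eef_pos'],np.round(R,4),s['force'])
E
```

```text
time_s: 23.2
eef_pos: [0.4989, -0.1207, 0.0498]
ee_rot: [2.219, 2.212, -0.006]
force: [-0.3, -0.5, -0.6]
gripper_width: 0.0367
[ 0.50021117 -0.12145896  0.05148702] [[ 0.0035  1.      0.007 ]
 [ 0.9999 -0.0034 -0.0105]
 [-0.0105  0.007  -0.9999]] [-0.2677555  -0.19281104 -0.8430536 ]
```

View pics/s12.png

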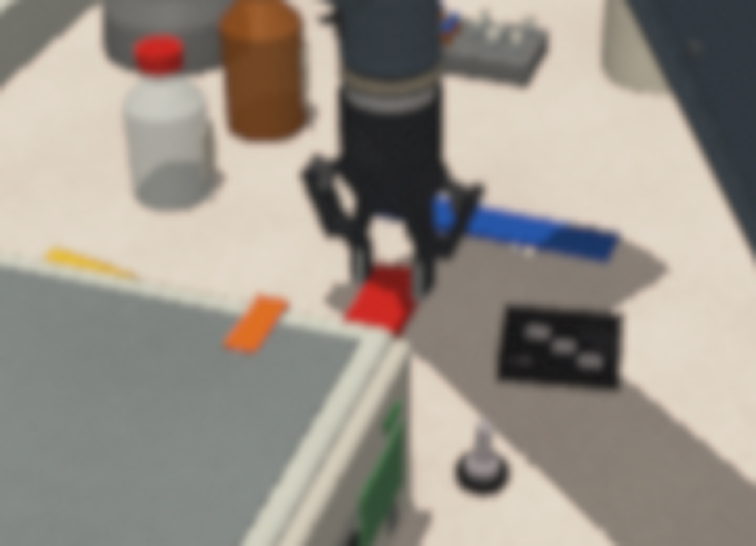

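View pics/t12.png

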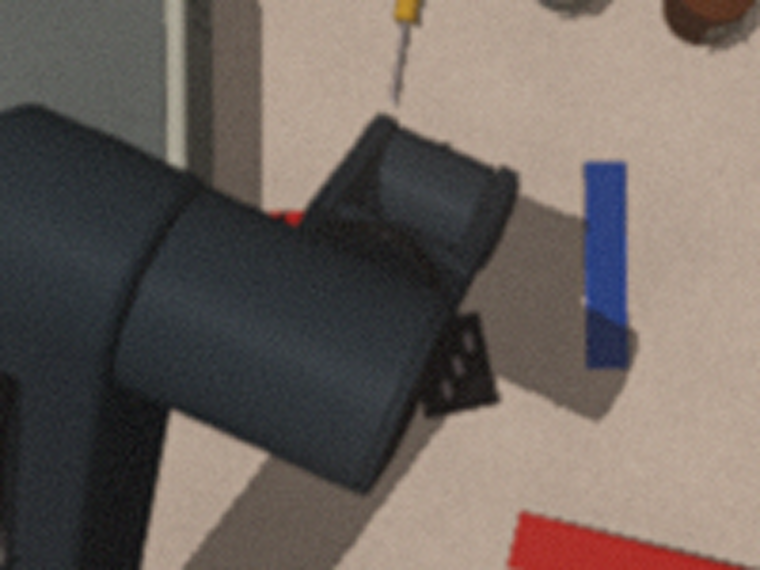

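```bash
python3 -m creep '[{"x":15,"y":-0.5,"z":-0.8,"twist":0},{"x":35,"y":-0.5,"z":-0.8,"twist":0},{"x":55,"y":-0.5,"z":-0.8,"twist":0},{"x":70,"y":-0.5,"z":-0.8,"twist":0},{"x":77,"y":-0.5,"z":-0.8,"twist":0},{"x":77,"y":-0.5,"z":-0.8,"twist":0}]'
python3 -m creep '[{"x":0,"y":0,"z":1,"twist":0},{"x":0,"y":0,"z":2,"twist":0},{"x":0,"y":0,"z":3,"twist":0},{"x":0,"y":0,"z":3,"twist":0}]'

```

```text
time_s: 23.9
eef_pos: [0.5, -0.0433, 0.0519]
ee_rot: [2.214, 2.211, -0.004]
force: [0.4, 0.1, -1.2]
gripper_width: 0.0366
time_s: 24.3
eef_pos: [0.5001, -0.0439, 0.0487]
ee_rot: [2.215, 2.21, -0.004]
force: [0.6, 0.4, -1.3]
gripper_width: 0.0371
```

```bash
python3 -m creep '[{"x":0,"y":0,"z":1,"twist":0},{"x":0,"y":0,"z":1.5,"twist":0},{"x":0,"y":0,"z":1.5,"twist":0}]'
python3 -m creep '[{"x":0,"y":0,"z":1,"twist":0},{"x":0,"y":0,"z":1,"twist":0},{"x":0,"y":0,"z":1,"twist":0}]'

```

```text
time_s: 24.6
eef_pos: [0.5001, -0.0441, 0.0472]
ee_rot: [2.215, 2.209, -0.004]
force: [-0.4, -0.7, -0.5]
gripper_width: 0.0372
time_s: 24.9
eef_pos: [0.5002, -0.0442, 0.0462]
ee_rot: [2.215, 2.209, -0.004]
force: [-0.2, -1.1, 1.1]
gripper_width: 0.0367
```

```bash
python3 -m creep '[{"x":4,"y":0,"z":0,"twist":0},{"x":8,"y":0,"z":0,"twist":0},{"x":12,"y":0,"z":0,"twist":0},{"x":12,"y":0,"z":0,"twist":0}]'
python3 -m creep '[{"x":2,"y":0,"z":0,"twist":0},{"x":4,"y":0,"z":0,"twist":0},{"x":4,"y":0,"z":0,"twist":0}]'

```

```text
time_s: 25.3
eef_pos: [0.5001, -0.0313, 0.0461]
ee_rot: [2.215, 2.21, -0.003]
force: [0.6, 1.5, 0.1]
gripper_width: 0.0371
time_s: 25.6
eef_pos: [0.5, -0.0269, 0.0461]
ee_rot: [2.215, 2.21, -0.003]
force: [0.3, 0.8, -0.1]
gripper_width: 0.037
```

```bash
python3 -m creep '[{"x":2,"y":0,"z":0,"twist":0},{"x":3,"y":0,"z":0,"twist":0},{"x":3,"y":0,"z":0,"twist":0}]'
python3 -m creep '[{"x":2,"y":0,"z":0,"twist":0},{"x":3,"y":0,"z":0,"twist":0},{"x":3,"y":0,"z":0,"twist":0}]'
python3 -m creep '[{"x":2,"y":0,"z":0,"twist":0},{"x":3,"y":0,"z":0,"twist":0},{"x":3,"y":0,"z":0,"twist":0}]'

```

```text
time_s: 25.9
eef_pos: [0.5, -0.0238, 0.046]
ee_rot: [2.216, 2.21, -0.003]
force: [0.1, 1.3, 1.6]
gripper_width: 0.037
time_s: 26.2
eef_pos: [0.5002, -0.0209, 0.046]
ee_rot: [2.215, 2.21, -0.003]
force: [0.5, -1.8, 0.1]
gripper_width: 0.0368
time_s: 26.5
eef_pos: [0.5004, -0.0182, 0.046]
ee_rot: [2.214, 2.21, -0.003]
force: [-0.1, -4.7, -0.7]
gripper_width: 0.0371
```

```bash
python3 -m creep '[{"x":0.5,"y":0,"z":0,"twist":0},{"x":0.5,"y":0,"z":0,"twist":0}]'
python3 - <<'E'
from h import *
f=[]
for i in range(6):
    a=imaging.camera('side');s=sensors.sense();f.append(np.r_[s['force'],s['eef_pos']*1000,s['wrist_torque']])
print(np.round(f,2));
b=imaging.camera('top');cv2.imwrite('pics/side13.png',a);cv2.imwrite('pics/top13.png',b)
crop('pics/side13.png','pics/s13.png',160,140,340,270,4.2);crop('pics/top13.png','pics/t13.png',130,130,330,280,3.8)
E
```

```text
time_s: 26.7
eef_pos: [0.5005, -0.0179, 0.046]
ee_rot: [2.214, 2.21, -0.003]
force: [-0.5, -4.2, -0.5]
gripper_width: 0.0363
[[ 1.0000e-02 -5.1500e+00  4.4000e-01  5.0049e+02 -1.7930e+01  4.6010e+01
  -6.1000e-01  8.0000e-02  3.0000e-02]
 [-1.2000e-01 -5.1600e+00 -3.9000e-01  5.0050e+02 -1.7910e+01  4.6000e+01
  -6.4000e-01  7.0000e-02  3.0000e-02]
 [ 2.9000e-01 -4.2600e+00  9.5000e-01  5.0046e+02 -1.7920e+01  4.5990e+01
  -6.7000e-01  1.4000e-01  6.0000e-02]
 [-2.2000e-01 -4.7800e+00  8.0000e-02  5.0048e+02 -1.7920e+01  4.5990e+01
  -6.5000e-01  1.2000e-01  3.0000e-02]
 [-2.6000e-01 -4.2600e+00 -8.2000e-01  5.0049e+02 -1.7900e+01  4.6000e+01
  -6.4000e-01  1.0000e-01  8.0000e-02]
 [-2.5000e-01 -5.3700e+00  4.9000e-01  5.0050e+02 -1.7920e+01  4.5990e+01
  -6.7000e-01  1.1000e-01  3.0000e-02]]
```

View pics/s13.png

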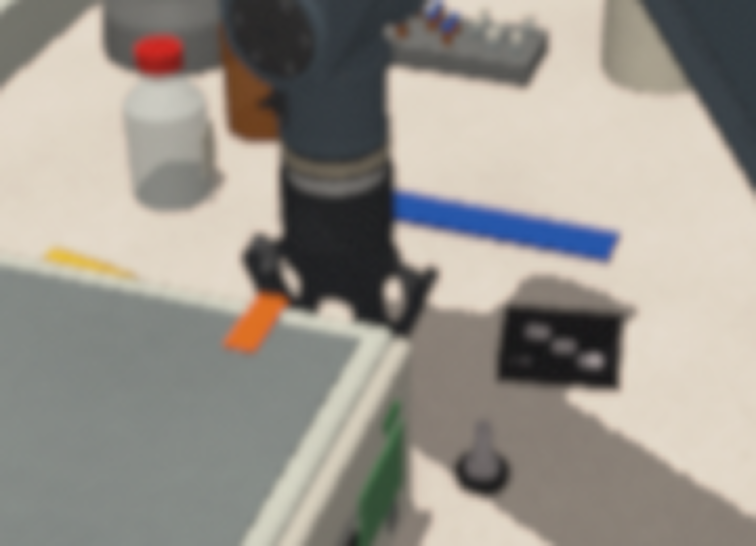

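View pics/t13.png

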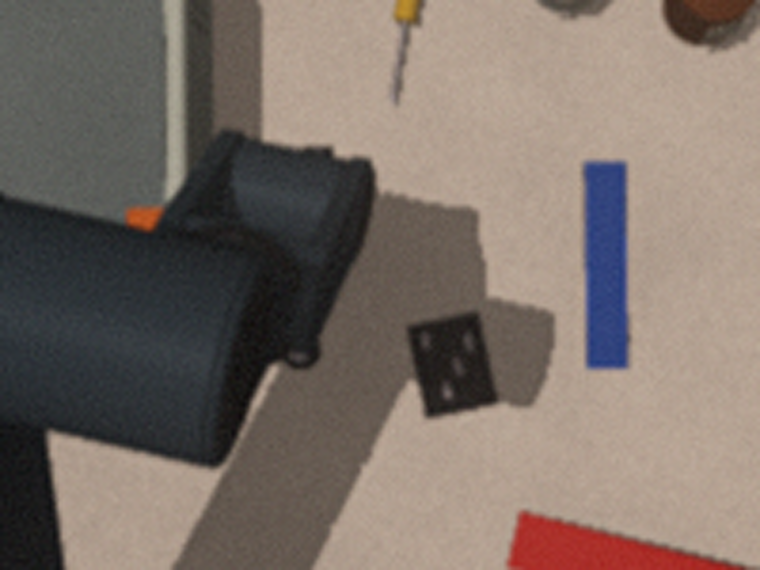

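```bash
python3 -m creep '[{"x":0.7,"y":0,"z":0,"twist":0},{"x":1.5,"y":0,"z":0,"twist":0},{"x":1.5,"y":0,"z":0,"twist":0},{"x":1.5,"y":0,"z":0,"twist":0}]'
python3 - <<'E'
from h import *
f=[]
for i in range(4):
    a=imaging.camera('side');s=sensors.sense();f.append(np.r_[s['force'],s['eef_pos']*1000])
print(np.round(f,2))
b=cv2.imread('pics/side4.png');cv2.imwrite('pics/d.png',a)
# instrument shift vs earlier
w=(slice(235,375),slice(10,150));print(cv2.phaseCorrelate(cv2.cvtColor(b[w],6).astype(np.float32),cv2.cvtColor(a[w],6).astype(np.float32)))
E
```

```text
time_s: 27.45
eef_pos: [0.5006, -0.0168, 0.046]
ee_rot: [2.213, 2.21, -0.003]
force: [-0.3, -4.8, 0.2]
gripper_width: 0.0369
[[-5.2000e-01 -5.8300e+00  2.7000e-01  5.0061e+02 -1.6770e+01  4.5990e+01]
 [ 2.2000e-01 -5.2000e+00 -3.0000e-02  5.0064e+02 -1.6810e+01  4.6010e+01]
 [-5.3000e-01 -5.0400e+00 -5.2000e-01  5.0061e+02 -1.6780e+01  4.6000e+01]
 [-8.2000e-01 -5.3900e+00 -2.7000e-01  5.0064e+02 -1.6780e+01  4.6000e+01]]
((-0.011928496322795468, 0.058960730775950765), 0.9988997287956285)
```

```bash
python3 - <<'E'
from station import order
print(order.close_job())
E
```

```text
the job is handed in; nothing more can be done
None
```

The job is handed in at about 27.5 s of the 72 s. The gap at the orange tape is filled with three blue packers and the smaller red wedge, which the gripper still holds, pressed home.

**What I did**
- **Packers:** I slid packer4, packer3 and packer2 under the edge one upon another. They are square to the side, centred on the tape and about 100 mm under. Packer1 stayed where it was.
- **Wedge:** I slid it in on top of the stack, thin end first. It met the instrument about 62 mm under. It is now about 67 mm under, counting the last few millimetres of push.

**Last checks**
- **Gap:** the two cameras gave about 35 mm. The depth at which the wedge met the instrument gave about 35.1 mm.
- **Snugness:** the wedge pushes back with a steady 5 N or so. From the push since contact I work out a lift of roughly 0.7 mm at most, but I did not measure that directly.
- **Instrument:** comparing camera images from before and after showed no visible shift.
- **Other items:** the spare packer, tray and bottles looked undisturbed in the last pictures.

**Not confirmed:** the arm hid the stack from the top camera at the end, so I could not see whether the last push moved the packers. They were aligned in the last clear view, before the wedge went in. The tool was also tilted by about 0.01 rad during the wedge move. The wedge still came to rest on the stack within about 0.3 mm of the expected height.

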